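Measure a shoe tree in the gauge case

TASK

Measure the shoe tree in the blue-lidded gauge case: lift the lid right over until it rests open on its stop, then pull the orange sprung slide along until its pointer arm is level with the red toe tip of the shoe tree, and hold it there for two seconds so that the length can be read. Then ease the slide all the way back to its start without letting it snap back and let go, leaving the lid open. Do not change the length of the shoe tree or disturb the things around the case.

Things in the scene. Friction and masses are not known exactly. Their poses are not given: they have to be found in the camera images.
- case: Grey tray of the gauge case, fixed, 130 (x) x 290 (y) x 40 mm high, 6 mm walls; 75 mm high with the lid shut. Origin: centre of its underside; z up, x from the handle side (front) to the hinge side, y along the case, the way the slide is pulled. Slide rail in the front half; in the back half a wooden shoe tree, 47 mm high, its heel on a stop at y = -115 mm, toe to +y.
- lid (a joint): Hinge of the blue lid (130 x 290 mm hollow shell, 35 mm high, 0.2 to 0.4 kg): 0 = shut, grows as it is lifted, 1.8 rad = fully open on its stop, leaning back past upright. From about 1.3 rad it falls open by its own weight, below that it falls shut.
- lid_handle (a point): Middle of the lid's black handle: a round bar 12 mm thick parallel to the case's y axis, 86 mm free between its arms, its centre 45 mm before the lid's front face. Lid shut: case x = -110 mm, y = 0, 55 mm above the table. It turns with the lid about the hinge, radius 176 mm; the bar can turn between the fingers.
- lid_hinge (a point): Middle of the lid's hinge line, which runs along the case's y axis over the far rim of the tray: case x = +65 mm, y = 0, height 40 mm.
- slide (a joint): Travel of the sprung slide along the case's +y axis in m: 0 = home, where its spring holds it, 0.19 = end of its rail. The pull needed grows evenly from 2.4 N at home to about 8 N at the end; released, it shoots home.
- slide_grip (a point): Grip point of the orange slide: an upright block 20 mm (case x) x 18 mm (case y) whose top is 66 mm above the table; the point is on its axis 55 mm above the table. The block stands clear from 30 mm to 66 mm height. At home it is at case x = -30 mm, y = -90 mm.
- pointer (a point): Point of the orange pointer arm over the shoe tree: a level arm 4 mm wide (case y), 3 mm thick, running from the slide in the case's +x direction over the shoe tree, 54 mm above the table. The point has the slide grip's case y, and case x = +28 mm. It is level with the toe when both points have the same case y.
- toe (a point): Tip of the shoe tree's toe: the foremost point (largest case y) of its round red cap, 36 mm wide, 16 mm long, at case x = +28 mm, 27 mm above the table. Case y is 35 to 85 mm, as the tree is set (150 to 200 mm long). The toe part slides stiffly (12 N) and must be left as it is.
- brush: Bystander: wooden shoe brush 50 x 130 x 45 mm, loose, lying on the table to the case's +y side. Origin at the centre of its underside.
- tin: Bystander: brass-coloured shoe-cream tin, 72 mm across, 45 mm high, loose, to the case's -y side. Origin at the centre of its underside.
- spray: Bystander: white and green spray bottle, 48 mm across, 130 mm high, loose and standing, to the case's -y side. Origin at the centre of its underside.

How it is judged:
On the way, in this order (a step that is already met when the one before it is completed fails the run):
1. the lid is open on its stop, the slide still home (value of joint lid above 1.7 rad and value of joint slide below 0.015 m), for 0.3 s.
2. with the lid open, the pointer is held level with the toe tip (within 4 mm) for a second (value of joint lid above 1.7 rad and y of pointer in the frame of toe between -0.004 and 0.004 m), for 1 s.
At the end, for the whole second after the job is handed in: The lid rests open (over 1.7 rad of 1.8), the slide is home (within 5 mm), the shoe tree's toe is within 4 mm of where it was, and brush, tin and bottle are within 30 mm of where they were, the bottle upright (value of joint lid above 1.7 rad and value of joint slide below 0.005 m and distance of toe from where it was at the start of the episode below 0.004 m and distance of each of brush, tin, spray from where it was at the start of the episode below 0.03 m and angle between spray's own z axis and vertical below 0.2 rad); the robot touches nothing.
It fails at once if the slide snaps back (faster than 0.5 m/s) (velocity of joint slide below -0.5 m/s).
It fails at once if the shoe tree's length is changed by more than 4 mm (distance of toe from where it was at the start of the episode above 0.004 m).
It fails at once if a bystander is pushed more than 30 mm or the bottle tipped (distance of any of brush, tin, spray from where it was at the start of the episode above 0.03 m or angle between spray's own z axis and vertical above 0.5 rad).
It also fails if it takes over 64 s, if anything falls off the work surface, if the arm or the gripper's body presses on something with over 40 N, if the wrist force passes 120 N, or if a joint passes its speed limit or range.

ROBOT

A 7-joint arm with a two-finger parallel gripper is mounted at the origin on the work surface. World frame = base frame: x ahead of the robot, y to its left, z up, the work surface at z = 0. Lengths are in m, angles in rad, forces in N, time in s.
With the tool pointing down it reaches from about 0.35 to 0.9 m from the base axis. Payload 8.1 kg.
Tool frame: the origin (TCP) lies midway between the tips of the shut fingers; the grasp point (between the pads) lies 19 mm behind it; z points along the fingers, y is the direction in which the jaws open and shut (so a half turn about z gives the same grasp; the last joint's range is limited). The gripper opens to 85 mm and grips with 20 to 120 N. Pads are 22 mm wide; open, the fingers measure 114 mm over their backs; the gripper's body (76 mm by 85 mm) begins 54 mm behind the grasp point. The pads swing forward as they close: fully open they stand 13 mm farther back than shut.
Start: joints at [1.111, 0.434, 0.025, 1.573, -0.012, 1.134, -0.075], TCP at [0.218, -0.586, 0.231] pointing down, gripper open.
Joint ranges: [-2.62, 2.62], [-0.44, 2.09], [-1.27, 1.32], [0.08, 2.57], [-1.32, 4.46], [0.12, 2], [-2.74, 2.74]. Speed limits (rad/s): [2.22, 2.22, 3.01, 3.01, 3.14, 3.14, 3.14].

INTERFACE

Orientations are given as a rotation vector (axis times angle).
In Python, from plant import ctrl gives the robot as it stands.
- The arm moves only by the tool servo_tool, never from a script. Its argument "increments" is a list that holds one entry, the list of rows, each a list of 6 numbers: the shift along the tool's x, y, z as a fraction of full scale, then the turn, a rotation vector about the tool's x, y, z as a fraction of full scale. A call has 1 to 12 rows; each row shifts and turns the commanded pose from where the row before left it, along the tool's axes as they then stand; what a row does not reach is not made up. Full scale, the value 1, is 0.05 m for a shift and 30 degrees for a turn. A row lasts 1/10 s, in which the tool goes at most 50 mm and 8.59 degrees, less where a joint would pass 70% of its speed; a pose out of reach is approached as far as the arm can. A call with a number of a shift or a turn outside -1 to 1 is refused whole. A call with a gripper value outside its range is refused whole. "jaw" is the closure, from 0 (fully open) to 1 (shut), set as the call begins (left out, the last holds). The fingers move at their own pace and stop on an object; "force" is the grip in N (left out, the last holds). Time passes only in rows, so rows that do not move let the fingers close. It gives the time, the measured TCP pose, the force and the opening at its end, in the units of the state.
- ctrl.sense(): the state, without advancing time (a new reading comes with each control period).
- ctrl.grab_frame(name): name is "side" or "top" or "wrist"; returns (picture, depth): 420x560x3 uint8, red, green, blue; 420x560 float32, m along the optical axis (not along the pixel's ray), 0 where there is no reading.
- ctrl.camera_model(name): a dict with "fx", "fy", "cx", "cy" (pixels), "R" (3x3) and "t" (3): a world point X has camera coordinates R X + t. Camera axes: x right, y down, z forward; pixel columns grow to the right and rows downward; lengths in m; the calibration is good to about 2 mm. The wrist camera is an equidistant fisheye: a pixel r from the principal point sees the ray r / f radians off the axis. A picture is of the moment at which its call begins: read the wrist's pose just before it. camera_model takes no time and is no camera call; for the wrist camera it gives the pose at the moment of the call.
- ctrl.job_done(): hands the job in, once; it reports no verdict.
The state is a dict: "time": time; "q": joint angles; "qd": joint speeds; "joint_torque": joint torques, N m; "eef_pos": TCP position; "orientation": TCP orientation; "contact_force": force on the tool from outside, world axes, zero at the start; "torque": the same for the moment, N m; "grip_width": finger opening in m.
Only numpy, scipy, OpenCV 4.12 (cv2) and the standard library are available. Lean on these libraries where they do the work, as an engineer would, in place of code of your own. Each camera call takes 0.05 s, during which the arm holds its last target. There are 200 camera calls.

## Working session

There is one attempt and no reset: what is moved stays moved. The work goes in short steps, Python scripts to look and compute and a tool call to move; the robot and the scene stay as the last step left them, time stands still between calls to the robot, and variables do not carry over. Pictures are saved under pics/ and viewed, about 8 in all and at most 12, crops included, and the job is handed in when it is done.

Besides the shell and the picture viewer there is one more tool, called after "Request:" by a JSON object that holds its "name" and its "arguments". servo_tool: Moves the arm, as the interface text tells. Its arguments: {"type":"object","properties":{"increments":{"type":"array"},"jaw":{"type":"number"},"force":{"type":"number"}},"required":["increments"]}

```bash
mkdir -p pics; ls; python3 - <<'E'
from plant import ctrl
import cv2,numpy as np
s=ctrl.sense();print({k:np.round(v,3) for k,v in s.items()})
ims=[]
for n in("top","side"):
    p,d=ctrl.grab_frame(n);m=ctrl.camera_model(n);np.savez(n+"0.npz",p=p,d=d,**m)
    print(n,{k:np.round(v,3).tolist() for k,v in m.items()})
    cv2.imwrite(f"pics/{n}0.png",p[...,::-1])
E
```

```text
pics
{'time': np.float64(0.0), 'q': array([ 1.111,  0.435,  0.025,  1.574, -0.012,  1.134, -0.075]), 'qd': array([-0.   ,  0.001,  0.002,  0.   , -0.001,  0.002, -0.001]), 'joint_torque': array([-0.0000e+00, -6.7048e+01,  1.0250e+00, -3.1621e+01,  1.6000e-02,
        1.2000e-02, -0.0000e+00]), 'eef_pos': array([ 0.218, -0.585,  0.231]), 'orientation': array([-3.09e+00, -5.57e-01,  1.00e-03]), 'contact_force': array([-0.071,  0.15 , -0.183]), 'torque': array([-0.05 , -0.   , -0.001]), 'grip_width': np.float64(0.085)}
top {'fx': 402.86, 'fy': 402.86, 'cx': 278.167, 'cy': 202.92, 'R': [[0.011, -1.0, 0.009], [-0.996, -0.012, -0.086], [0.086, -0.008, -0.996]], 't': [0.014, 0.603, 0.896]}
side {'fx': 451.025, 'fy': 451.025, 'cx': 278.178, 'cy': 215.875, 'R': [[0.929, -0.37, 0.015], [-0.27, -0.705, -0.655], [0.253, 0.605, -0.755]], 't': [-0.541, 0.222, 0.707]}
```

View pics/top0.png

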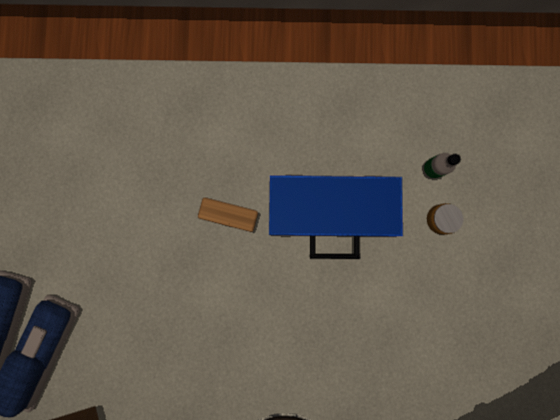

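View pics/side0.png

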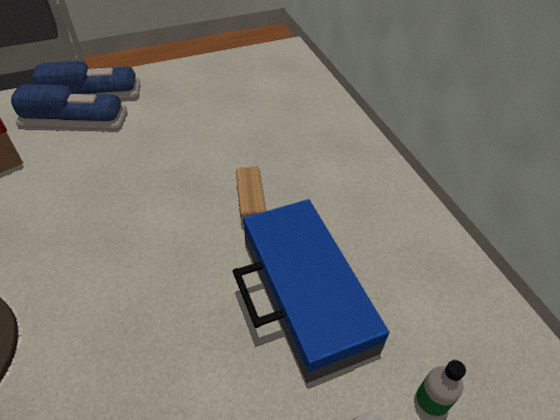

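The top view shows the case with its lid at pixels (270–402, 177–236), the handle at about (335, 257), the brush at left, and the bottle and tin at right. The case is nearly aligned with the world axes, with the handle towards the robot.

```bash
cat > h.py <<'E'
import numpy as np,cv2
from scipy.spatial.transform import Rotation as Ro
def cast(m,uv,z):
    uv=np.atleast_2d(uv).astype(float);R=m["R"];t=m["t"]
    d=np.c_[(uv[:,0]-m["cx"])/m["fx"],(uv[:,1]-m["cy"])/m["fy"],np.ones(len(uv))]@R
    o=-R.T@t
    return o+d*((z-o[2])/d[:,2])[:,None]
def proj(m,X):
    c=np.atleast_2d(X)@m["R"].T+m["t"]
    return np.c_[m["fx"]*c[:,0]/c[:,2]+m["cx"],m["fy"]*c[:,1]/c[:,2]+m["cy"]]
def lid(m,p):
    hsv=cv2.cvtColor(p,cv2.COLOR_RGB2HSV)
    mk=((hsv[...,0]>105)&(hsv[...,0]<125)&(hsv[...,1]>150)&(hsv[...,2]>60)).astype(np.uint8)
    n,l,st,c=cv2.connectedComponentsWithStats(mk)
    i=1+np.argmax(st[1:,4]); return (l==i).astype(np.uint8)
E
python3 - <<'E'
from h import *
m=dict(np.load("top0.npz"));p=m["p"]
mk=lid(m,p);yy,xx=np.nonzero(mk)
P=cast(m,np.c_[xx,yy],0.075)[:,:2].astype(np.float32)
r=cv2.minAreaRect(P);print(r,cv2.boxPoints(r))
# handle: dark below lid
g=p.max(2);sub=np.zeros_like(g);sub[238:265,300:370]=(g[238:265,300:370]<40)
y,x=np.nonzero(sub[252:265]);H=cast(m,np.c_[x,y+252],0.055);rr=cv2.minAreaRect(H[:,:2].astype(np.float32));print("handle",rr)
d=m["d"];print(d[200,335],(m["R"]@np.r_[cast(m,[335,200],.075)[0]]+m["t"])[2])
s=dict(np.load("side0.npz"));mk=lid(s,s["p"])
c=cv2.boxPoints(r);X=np.c_[c,np.full(4,.075)];print("side proj of corners",proj(s,X).round())
for n,(u,v),z in(("tin",(448,218),.045),("spraycap",(454,159),.13),("brush",(228,214),.045)):print(n,cast(m,(u,v),z))
E
```

```text
((0.5942293405532837, -0.1023516058921814), (0.2868346869945526, 0.12888792157173157), 89.89446258544922) [[ 0.52952135 -0.24565001]
 [ 0.658409   -0.24588741]
 [ 0.65893734  0.0409468 ]
 [ 0.5300497   0.0411842 ]]
handle ((0.4868845045566559, -0.10331612825393677), (0.013079357333481312, 0.10779154300689697), 0.6109541058540344)
0.87403286 0.8745174239515641
side proj of corners [[309. 360.]
 [388. 330.]
 [309. 198.]
 [243. 216.]]
tin [[ 0.57158422 -0.35972057  0.045     ]]
spraycap [[ 0.6886584  -0.33842908  0.13      ]]
brush [[0.57481211 0.13333244 0.045     ]]
```

Request:
{"name": "servo_tool", "arguments": {"increments": [[[0.7,-0.6,0.03,0,0,0],[0.7,-0.6,0.03,0,0,0],[0.7,-0.6,0.03,0,0,0],[0.7,-0.6,0.03,0,0,0],[0.7,-0.6,0.03,0,0,0],[0.7,-0.6,0.03,0,0,0],[0.7,-0.6,0.03,0,0,0],[0.7,-0.6,0.03,0,0,0],[0.7,-0.6,0.03,0,0,0],[0.7,-0.6,0.03,0,0,0],[0.7,-0.6,0.03,0,0,0],[0.7,-0.6,0.03,0,0,0]]], "jaw": 0.5, "force": 40}}

```text
time: 1.3
eef_pos: [0.4865, -0.1, 0.2132]
orientation: [3.092, 0.557, -0.0]
contact_force: [0.4, -1.7, 0.4]
grip_width: 0.0426
```

Request:
{"name": "servo_tool", "arguments": {"increments": [[[0,0,0,0,0,-0.26],[0,0,0,0,0,-0.26],[0,0,0,0,0,-0.26],[0,0,0,0,0,-0.26],[0,0,0,0,0,-0.26],[0,0,0,0,0,-0.26],[0,0,0,0,0,-0.26],[0,0,0,0,0,-0.26],[0,0,0,0,0,-0.26],[0,0,0,0,0,0],[0,0,0,0,0,0]]]}}

```text
time: 2.4
eef_pos: [0.4859, -0.1018, 0.2131]
orientation: [-2.213, -2.229, 0.0]
contact_force: [0.9, 0.3, -0.3]
grip_width: 0.0427
```

```bash
cat >> h.py <<'E'
def toward(ctrl,X,Rt):
    "tool-frame shift (full-scale units) and remaining turn to reach X, Rt"
    s=ctrl.sense();R=Ro.from_rotvec(s["orientation"])
    print("t",round(float(s["time"]),2),"pos",np.round(s["eef_pos"],4),"F",np.round(s["contact_force"],1),"w",round(float(s["grip_width"]),4),"q",np.round(s["q"],2))
    print("shift",np.round(R.inv().apply(np.array(X)-s["eef_pos"])/.05,3),"turn",np.round((R.inv()*Ro.from_matrix(Rt)).as_rotvec()/np.radians(30),3))
RA=np.array([[0,1,0],[1,0,0],[0,0,-1.]])   # jaw along world x
RB=np.array([[1,0,0],[0,-1,0],[0,0,-1.]])  # jaw along world y
E
python3 - <<'E'
from h import *
from plant import ctrl
toward(ctrl,[.4855,-.103,.036],RA)
p,d=ctrl.grab_frame("wrist");m=ctrl.camera_model("wrist");np.savez("w0.npz",p=p,d=d,**m);cv2.imwrite("pics/w0.png",p[...,::-1])
print(m)
E
```

```text
t 2.4 pos [ 0.4859 -0.1018  0.2131] F [ 0.9  0.3 -0.3] w 0.0427 q [ 0.48  0.29 -0.48  1.87  0.15  1.02 -0.05]
shift [-0.025 -0.007  3.542] turn [-0.001 -0.     0.013]
{'fx': 325.19226210127806, 'fy': 325.19226210127806, 'cx': 278.57553482975874, 'cy': 204.78167204983882, 'R': array([[ 9.99976038e-01,  6.91289178e-03,  3.68411895e-04],
       [ 6.47706832e-03, -9.53064367e-01,  3.02698463e-01],
       [ 2.44364197e-03, -3.02688823e-01, -9.53086305e-01]]), 't': array([-0.48572634, -0.13308644,  0.32939455])}
```

View pics/w0.png

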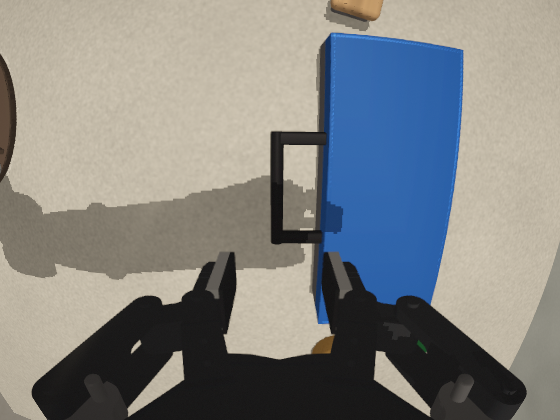

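The handle bar sits at column 277, midway between the fingers (225–335), and the lid front edge is at column 320, so I can descend straight down.

Request:
{"name": "servo_tool", "arguments": {"increments": [[[-0.02,0,0.5,0,0,0],[0,0,0.5,0,0,0],[0,0,0.5,0,0,0],[0,0,0.5,0,0,0],[0,0,0.5,0,0,0],[0,0,0.5,0,0,0],[0,0,0.3,0,0,0],[0,0,0.24,0,0,0],[0,0,0,0,0,0],[0,0,0,0,0,0]]]}}

```text
time: 3.45
eef_pos: [0.4864, -0.1026, 0.0366]
orientation: [2.21, 2.233, 0.0]
contact_force: [0.2, 0.1, 0.4]
grip_width: 0.0426
```

Request:
{"name": "servo_tool", "arguments": {"increments": [[[0,0,0,0,0,0],[0,0,0,0,0,0],[0,0,0,0,0,0],[0,0,0,0,0,0],[0,0,0,0,0,0],[0,0,0,0,0,0]]], "jaw": 1, "force": 40}}

```text
time: 4.05
eef_pos: [0.484, -0.1029, 0.0368]
orientation: [-2.209, -2.232, 0.005]
contact_force: [-9.1, 0.5, 10.9]
grip_width: 0.0105
```

```bash
python3 - <<'E'
from h import *
from plant import ctrl
toward(ctrl,[.4855,-.103,.036],RA)
s=ctrl.sense();z0=s["eef_pos"][2];x0=s["eef_pos"][0]
h=np.array([.659,.04]);b=np.array([x0,.055]);r=np.hypot(*(h-b));f0=np.arctan2(.015,h[0]-x0)
pr=b
for th in np.arange(.1,1.81,.1):
    P=np.array([h[0]-.1756*np.cos(f0+th),.04+.1756*np.sin(f0+th)]);d=(P-pr)/.05;pr=P
    print(round(th,1),P.round(4),"tool y,z (dx,-dz):",d[0].round(2),(-d[1]).round(2))
E
```

```text
t 4.05 pos [ 0.484  -0.1029  0.0368] F [-9.1  0.5 10.9] w 0.0105 q [ 0.39  0.53 -0.39  2.06  0.33  0.62 -0.21]
shift [-0.002  0.031  0.016] turn [-0.006  0.002  0.02 ]
0.1 [0.4864 0.0724] tool y,z (dx,-dz): 0.05 -0.35
0.2 [0.4905 0.0895] tool y,z (dx,-dz): 0.08 -0.34
0.3 [0.4963 0.106 ] tool y,z (dx,-dz): 0.12 -0.33
0.4 [0.5037 0.1219] tool y,z (dx,-dz): 0.15 -0.32
0.5 [0.5126 0.137 ] tool y,z (dx,-dz): 0.18 -0.3
0.6 [0.5231 0.1512] tool y,z (dx,-dz): 0.21 -0.28
0.7 [0.5348 0.1642] tool y,z (dx,-dz): 0.24 -0.26
0.8 [0.5479 0.176 ] tool y,z (dx,-dz): 0.26 -0.24
0.9 [0.562  0.1864] tool y,z (dx,-dz): 0.28 -0.21
1.0 [0.5771 0.1953] tool y,z (dx,-dz): 0.3 -0.18
1.1 [0.593  0.2027] tool y,z (dx,-dz): 0.32 -0.15
1.2 [0.6096 0.2085] tool y,z (dx,-dz): 0.33 -0.12
1.3 [0.6266 0.2126] tool y,z (dx,-dz): 0.34 -0.08
1.4 [0.644 0.215] tool y,z (dx,-dz): 0.35 -0.05
1.5 [0.6616 0.2156] tool y,z (dx,-dz): 0.35 -0.01
1.6 [0.6791 0.2144] tool y,z (dx,-dz): 0.35 0.02
1.7 [0.6964 0.2116] tool y,z (dx,-dz): 0.35 0.06
1.8 [0.7134 0.207 ] tool y,z (dx,-dz): 0.34 0.09
```

Grip confirmed at 10.5 mm on the bar. Next I follow the arc in 0.1 rad rows, correcting the −2 mm x offset first.

Request:
{"name": "servo_tool", "arguments": {"increments": [[[0,-0.05,0,0,0,0],[0,0.02,-0.17,0,0,0],[0,0.03,-0.17,0,0,0],[0,0.04,-0.17,0,0,0],[0,0.05,-0.17,0,0,0],[0,0.12,-0.33,0,0,0],[0,0.15,-0.32,0,0,0],[0,0.18,-0.3,0,0,0]]]}}

```text
time: 4.85
eef_pos: [0.5104, -0.1028, 0.1184]
orientation: [-2.207, -2.231, 0.007]
contact_force: [-7.4, -2.4, 1.6]
grip_width: 0.0103
```

```bash
python3 - <<'E'
from h import *
from plant import ctrl
toward(ctrl,[.5126,-.103,.1186],RA)
E
```

```text
t 4.85 pos [ 0.5104 -0.1028  0.1184] F [-7.4 -2.4  1.6] w 0.0103 q [ 0.43  0.44 -0.44  1.93  0.25  0.83 -0.13]
shift [-0.005  0.044 -0.005] turn [-0.011  0.001  0.02 ]
```

On the arc with small forces, so I continue.

Request:
{"name": "servo_tool", "arguments": {"increments": [[[0,0.21,-0.28,0,0,0],[0,0.24,-0.26,0,0,0],[0,0.26,-0.24,0,0,0],[0,0.28,-0.21,0,0,0],[0,0.3,-0.18,0,0,0],[0,0.32,-0.15,0,0,0],[0,0.33,-0.12,0,0,0],[0,0,0,0,0,0]]]}}

```text
time: 5.65
eef_pos: [0.6126, -0.1026, 0.1927]
orientation: [2.207, 2.23, 0.003]
contact_force: [-3.2, -5.0, 13.0]
grip_width: 0.0105
```

```bash
python3 - <<'E'
from h import *
from plant import ctrl
toward(ctrl,[.6096,-.103,.1902],RA)
E
```

```text
t 5.65 pos [ 0.6126 -0.1026  0.1927] F [-3.2 -5.  13. ] w 0.0105 q [ 0.37  0.5  -0.43  1.61  0.23  1.08 -0.11]
shift [-0.006 -0.061  0.049] turn [0.008 0.004 0.019]
```

Request:
{"name": "servo_tool", "arguments": {"increments": [[[0,0.3,-0.07,0,0,0],[0,0.33,-0.05,0,0,0],[0,0.34,-0.01,0,0,0],[0,0.35,0.02,0,0,0],[0,0.34,0.06,0,0,0],[0,0.27,0.07,0,0,0],[0,0,0,0,0,0],[0,0,0,0,0,0]]]}}

```text
time: 6.45
eef_pos: [0.7078, -0.1023, 0.19]
orientation: [2.209, 2.23, 0.0]
contact_force: [1.2, -5.3, 0.9]
grip_width: 0.0103
```

```bash
python3 - <<'E'
from h import *
from plant import ctrl
toward(ctrl,[.7134,-.103,.188],RA)
E
```

```text
t 6.45 pos [ 0.7078 -0.1023  0.19  ] F [ 1.2 -5.3  0.9] w 0.0103 q [ 0.3   0.65 -0.4   1.35  0.26  1.19 -0.12]
shift [-0.015  0.111  0.04 ] turn [0.004 0.004 0.018]
```

Request:
{"name": "servo_tool", "arguments": {"increments": [[[0,0,0,0,0,0],[0,0,0,0,0,0],[0,0,0,0,0,0],[0,0,0,0,0,0],[0,0,-0.3,0,0,0],[0,0,-0.6,0,0,0],[0,0,-0.6,0,0,0],[0,0,-0.5,0,0,0]]], "jaw": 0.5}}

```text
time: 7.25
eef_pos: [0.7069, -0.0999, 0.292]
orientation: [2.208, 2.233, 0.003]
contact_force: [0.0, -0.2, -0.3]
grip_width: 0.043
```

Request:
{"name": "servo_tool", "arguments": {"increments": [[[0,-0.8,0,0,0,0],[0,-0.8,0,0,0,0],[0,-0.8,0,0,0,0],[0,-0.8,0,0,0,0],[0,-0.8,0,0,0,0],[0,-0.3,0,0,0,0],[0,0,0,0,0,0]]]}}

```text
time: 7.95
eef_pos: [0.49, -0.1027, 0.2905]
orientation: [2.208, 2.232, -0.001]
contact_force: [0.4, -0.2, 0.1]
grip_width: 0.0426
```

```bash
python3 - <<'E'
from h import *
from plant import ctrl
toward(ctrl,[.564,-.1925,.25],RB)
p,d=ctrl.grab_frame("wrist");m=ctrl.camera_model("wrist");np.savez("w1.npz",p=p,d=d,**m);cv2.imwrite("pics/w1.png",p[...,::-1])
p,d=ctrl.grab_frame("top");m=ctrl.camera_model("top");np.savez("t1.npz",p=p,d=d,**m)
p,d=ctrl.grab_frame("side");m=ctrl.camera_model("side");np.savez("s1.npz",p=p,d=d,**m);cv2.imwrite("pics/s1.png",p[...,::-1])
E
```

```text
t 7.95 pos [ 0.49   -0.1027  0.2905] F [ 0.4 -0.2  0.1] w 0.0426 q [ 0.49  0.23 -0.48  1.75  0.11  1.19 -0.  ]
shift [-1.809  1.459  0.815] turn [4.00e-03 1.00e-03 3.02e+00]
```

View pics/w1.png

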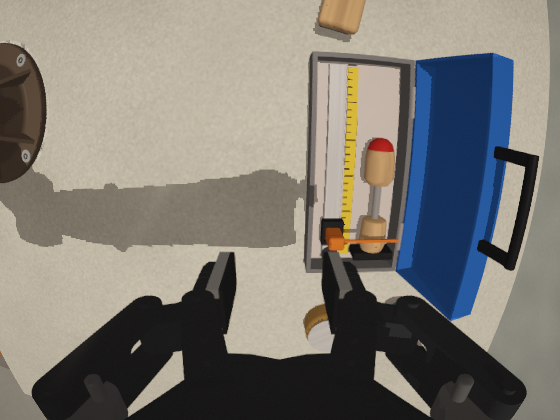

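View pics/s1.png

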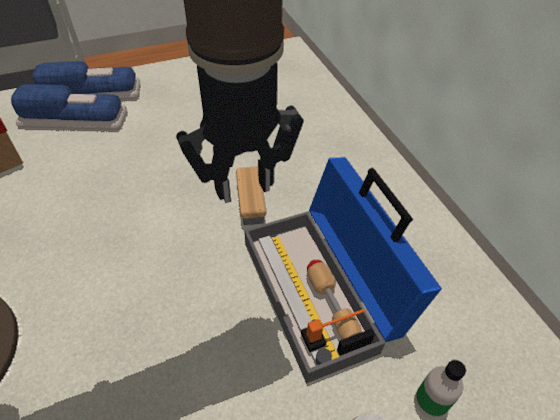

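The lid is open. In the wrist view the red toe is at about (380, 140), the orange block at (335, 238) and the pointer arm along row 241. Next I measure them across the views.

```bash
cat >> h.py <<'E'
def castw(m,uv,z):
    uv=np.atleast_2d(uv).astype(float);a=np.c_[(uv[:,0]-m["cx"])/m["fx"],(uv[:,1]-m["cy"])/m["fy"]]
    th=np.linalg.norm(a,axis=1);s=np.sin(th)/np.maximum(th,1e-9)
    d=np.c_[a*s[:,None],np.cos(th)]@m["R"];o=-m["R"].T@m["t"]
    return o+d*((z-o[2])/d[:,2])[:,None]
def mask(p,kind):
    h,s,v=np.moveaxis(cv2.cvtColor(p,cv2.COLOR_RGB2HSV).astype(int),2,0)
    if kind=="red": k=((h<5)|(h>172))&(s>170)&(v>70)
    else: k=(h>=6)&(h<=14)&(s>200)&(v>90)
    return k
E
python3 - <<'E'
from h import *
for n,f in(("w1",castw),("t1",cast),("s1",cast)):
    m=dict(np.load(n+".npz"))
    for kind,z in(("red",.027),("orange",.066),("orange",.0555)):
        y,x=np.nonzero(mask(m["p"],kind));P=f(m,np.c_[x,y],z)
        k=(P[:,0]>.52)&(P[:,0]<.68)&(P[:,1]>-.26)&(P[:,1]<.06);P=P[k];x=x[k];y=y[k]
        if not len(P):continue
        print(n,kind,z,len(P),"min",P.min(0).round(4),"max",P.max(0).round(4),"px",x.min(),x.max(),y.min(),y.max())
        if kind=="orange" and z<.06:
            q=P[(P[:,0]>.605)];print("  arm y",np.percentile(q[:,1],[5,50,95]).round(4),len(q))
m=dict(np.load("w1.npz"));print("wcam",-m["R"].T@m["t"])
E
```

```text
w1 red 0.027 254 min [ 0.6069 -0.079   0.027 ] max [ 0.6403 -0.0623  0.027 ] px 368 392 138 151
w1 orange 0.066 485 min [ 0.5507 -0.1988  0.066 ] max [ 0.6462 -0.1703  0.066 ] px 325 397 228 249
w1 orange 0.0555 485 min [ 0.5524 -0.2038  0.0555] max [ 0.6507 -0.1745  0.0555] px 325 397 228 249
  arm y [-0.1933 -0.1917 -0.1901] 91
t1 red 0.027 72 min [ 0.6081 -0.0766  0.027 ] max [ 0.6381 -0.0628  0.027 ] px 315 321 188 201
t1 orange 0.066 62 min [ 0.5555 -0.1969  0.066 ] max [ 0.648  -0.1883  0.066 ] px 374 378 182 224
t1 orange 0.0555 62 min [ 0.5559 -0.1996  0.0555] max [ 0.6495 -0.1909  0.0555] px 374 378 182 224
  arm y [-0.1937 -0.1915 -0.1912] 36
s1 red 0.027 35 min [ 0.6068 -0.0751  0.027 ] max [ 0.6356 -0.0619  0.027 ] px 307 320 261 269
s1 orange 0.066 230 min [ 0.5461 -0.2178  0.066 ] max [ 0.6436 -0.1886  0.066 ] px 307 363 310 341
s1 orange 0.0555 230 min [ 0.5488 -0.2135  0.0555] max [ 0.648  -0.1838  0.0555] px 307 363 310 341
  arm y [-0.1967 -0.1956 -0.1945] 38
wcam [ 0.49072396 -0.02457084  0.43152329]
```

Request:
{"name": "servo_tool", "arguments": {"increments": [[[-0.45,0.38,0.2,0,0,0],[-0.45,0.38,0.2,0,0,0],[-0.45,0.38,0.2,0,0,0],[-0.44,0.36,0.2,0,0,0],[0,0,0,0,0,0]]]}}

```text
time: 8.6
eef_pos: [0.5693, -0.1946, 0.2462]
orientation: [-2.212, -2.229, 0.002]
contact_force: [-0.6, -0.2, -0.5]
grip_width: 0.0426
```

Request:
{"name": "servo_tool", "arguments": {"increments": [[[0,0,0,0,0,-0.27],[0,0,0,0,0,-0.27],[0,0,0,0,0,-0.27],[0,0,0,0,0,-0.27],[0,0,0,0,0,-0.27],[0,0,0,0,0,-0.27],[0,0,0,0,0,-0.27],[0,0,0,0,0,-0.27],[0,0,0,0,0,-0.27],[0,0,0,0,0,-0.27],[0,0,0,0,0,-0.28],[0,0,0,0,0,0]]]}}

```text
time: 9.8
eef_pos: [0.5683, -0.1907, 0.2488]
orientation: [-0.005, 3.141, 0.002]
contact_force: [-0.0, 0.3, -0.4]
grip_width: 0.0425
```

```bash
cat >> h.py <<'E'
RC=np.array([[-1,0,0],[0,1,0],[0,0,-1.]])  # jaw along world y, camera on robot side
def look(ctrl,n):
    m=ctrl.camera_model("wrist");p,d=ctrl.grab_frame("wrist");np.savez(n+".npz",p=p,d=d,**m);cv2.imwrite(f"pics/{n}.png",p[...,::-1])
    for kind,z in(("red",.027),("orange",.0555)):
        y,x=np.nonzero(mask(p,kind));P=castw(m,np.c_[x,y],z)
        k=(P[:,0]>.52)&(P[:,0]<.68)&(P[:,1]>-.26)&(P[:,1]<.06);P=P[k]
        if not len(P):continue
        print(kind,len(P),"min",P.min(0).round(4),"max",P.max(0).round(4))
        if z>.05:
            for a,b in((.605,.65),(.61,.63)):
                q=P[(P[:,0]>a)&(P[:,0]<b)]
                if len(q): print("  arm y",np.percentile(q[:,1],[5,50,95]).round(4),len(q))
E
python3 - <<'E'
from h import *
from plant import ctrl
toward(ctrl,[.565,-.192,.037],RC)
look(ctrl,"w2")
E
```

```text
t 9.8 pos [ 0.5683 -0.1907  0.2488] F [-0.   0.3 -0.4] w 0.0425 q [ 0.75  0.49 -0.77  1.57  0.35  1.23  1.5 ]
shift [ 0.066 -0.031  4.235] turn [0.002 0.    0.007]
red 154 min [ 0.6065 -0.0748  0.027 ] max [ 0.639  -0.0621  0.027 ]
orange 496 min [ 0.5507 -0.2023  0.0555] max [ 0.6489 -0.1843  0.0555]
  arm y [-0.1938 -0.1927 -0.1916] 80
  arm y [-0.1938 -0.1927 -0.1916] 36
```

View pics/w2.png

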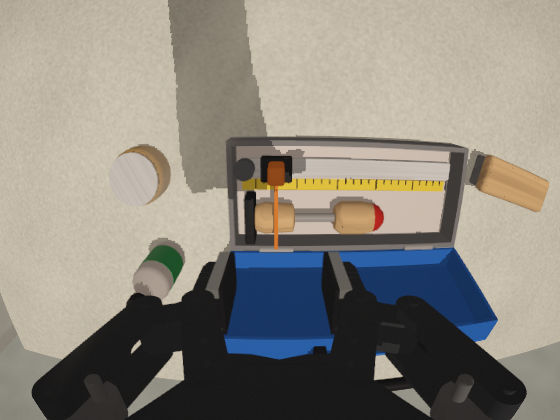

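```bash
python3 - <<'E'
from h import *
m=dict(np.load("w2.npz"))
for uv in((245,170),(236,170),(254,170),(276,172),(268,170),(275,161),(290,165),(310,168),(277,210)):
    u,v=uv;d=m["d"][v,u]
    a=castw(m,uv,0)[0];o=-m["R"].T@m["t"];r=(a-o);c=m["R"]@a+m["t"]
    print(uv,(o+r*d/c[2]).round(3))
E
```

```text
(245, 170) [ 0.564 -0.228  0.031]
(236, 170) [ 0.564 -0.238  0.034]
(254, 170) [ 0.568 -0.219  0.013]
(276, 172) [ 0.56  -0.193  0.064]
(268, 170) [ 0.558 -0.201  0.063]
(275, 161) [ 0.554 -0.194  0.029]
(290, 165) [ 0.559 -0.177  0.029]
(310, 168) [ 0.565 -0.153  0.014]
(277, 210) [ 0.604 -0.192  0.055]
```

Request:
{"name": "servo_tool", "arguments": {"increments": [[[0.07,-0.03,0.5,0,0,0],[0,0,0.6,0,0,0],[0,0,0.6,0,0,0],[0,0,0.6,0,0,0],[0,0,0.5,0,0,0],[0,0,0,0,0,0],[0,0,0,0,0,0]]], "jaw": 0.62}}

```text
time: 10.55
eef_pos: [0.5645, -0.1924, 0.1093]
orientation: [-0.002, -3.141, -0.001]
contact_force: [0.1, 0.4, 1.5]
grip_width: 0.0326
```

```bash
python3 - <<'E'
from h import *
from plant import ctrl
toward(ctrl,[.5645,-.1925,.040],RC)
look(ctrl,"w3")
E
```

```text
t 10.55 pos [ 0.5645 -0.1924  0.1093] F [0.1 0.4 1.5] w 0.0326 q [ 0.71  0.62 -0.7   1.74  0.47  0.96  1.39]
shift [ 0.    -0.003  1.386] turn [ 0.001 -0.    -0.003]
red 265 min [ 0.6047 -0.0763  0.027 ] max [ 0.6407 -0.0596  0.027 ]
orange 1603 min [ 0.5464 -0.202   0.0555] max [ 0.6484 -0.1839  0.0555]
  arm y [-0.1945 -0.193  -0.1916] 231
  arm y [-0.1945 -0.193  -0.1916] 110
```

View pics/w3.png

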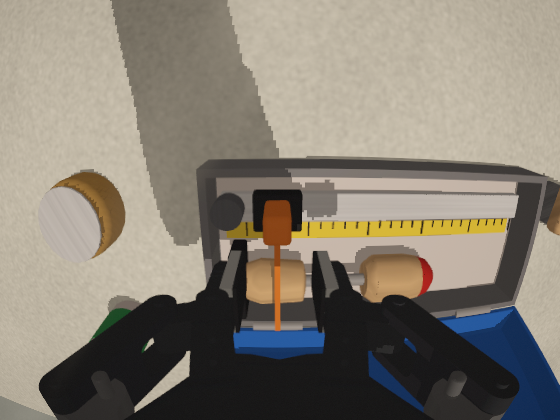

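The block and arm (column 278) are centred between the fingers. I descend the rest of the way and grip.

Request:
{"name": "servo_tool", "arguments": {"increments": [[[0,0,0.4,0,0,0],[0,0,0.4,0,0,0],[0,0,0.35,0,0,0],[0,0,0.23,0,0,0],[0,0,0,0,0,0],[0,0,0,0,0,0]]]}}

```text
time: 11.2
eef_pos: [0.5649, -0.1928, 0.0409]
orientation: [-0.0, 3.14, -0.001]
contact_force: [0.3, 0.4, 0.1]
grip_width: 0.0325
```

Request:
{"name": "servo_tool", "arguments": {"increments": [[[0,0,0,0,0,0],[0,0,0,0,0,0],[0,0,0,0,0,0],[0,0,0,0,0,0],[0,0,0,0,0,0]]], "jaw": 1, "force": 50}}

```text
time: 11.7
eef_pos: [0.565, -0.1935, 0.0412]
orientation: [-0.0, 3.14, -0.002]
contact_force: [-0.8, -2.2, 6.9]
grip_width: 0.0172
```

Request:
{"name": "servo_tool", "arguments": {"increments": [[[0,0.1,0,0,0,0],[0,0.2,0,0,0,0],[0,0.25,0,0,0,0],[0,0.25,0,0,0,0],[0,0.25,0,0,0,0],[0,0.25,0,0,0,0],[0,0.25,0,0,0,0],[0,0.25,0,0,0,0],[0,0.25,0,0,0,0],[0,0.25,0,0,0,0],[0,0.1,0,0,0,0],[0,0,0,0,0,0]]]}}

```text
time: 12.9
eef_pos: [0.565, -0.0735, 0.0412]
orientation: [-0.001, 3.14, -0.003]
contact_force: [-3.1, -5.9, 9.3]
grip_width: 0.0171
```

```bash
python3 - <<'E'
from h import *
from plant import ctrl
toward(ctrl,[.5645,-.0625,.041],RC)
look(ctrl,"w4")
p,d=ctrl.grab_frame("top");m=ctrl.camera_model("top")
for kind,z in(("red",.027),("orange",.0555)):
    y,x=np.nonzero(mask(p,kind));P=cast(m,np.c_[x,y],z);k=(P[:,0]>.605)&(P[:,0]<.65)&(P[:,1]>-.26)&(P[:,1]<.06);P=P[k]
    print("top",kind,P[:,1].min(),np.median(P[:,1]),P[:,1].max(),len(P))
E
```

```text
t 12.9 pos [ 0.565  -0.0735  0.0412] F [-3.1 -5.9  9.3] w 0.0171 q [ 0.48  0.66 -0.65  1.86  0.55  0.8   1.12]
shift [0.009 0.22  0.003] turn [-0.004  0.004  0.001]
red 586 min [ 0.6009 -0.0772  0.027 ] max [ 0.6415 -0.0621  0.027 ]
orange 3060 min [ 0.5431 -0.0818  0.0555] max [ 0.6133 -0.0638  0.0555]
  arm y [-0.0747 -0.0732 -0.0711] 101
  arm y [-0.0747 -0.0729 -0.0711] 40Traceback (most recent call last):
  File "<stdin>", line 8, in <module>
    return umr_minimum(a, axis, None, out, keepdims, initial, where)
ValueError: zero-size array to reduction operation minimum which has no identity
```

View pics/w4.png

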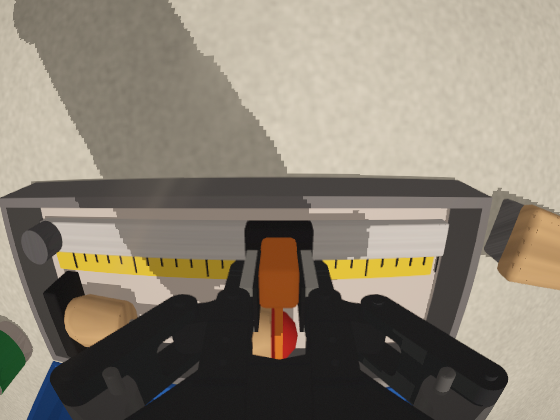

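In this close view the toe tip is at y = −0.0621 and the arm at −0.073, which leaves 11 mm. I move that far and hold for over 2 s.

Request:
{"name": "servo_tool", "arguments": {"increments": [[[0,0.12,0,0,0,0],[0,0.11,0,0,0,0],[0,0,0,0,0,0],[0,0,0,0,0,0],[0,0,0,0,0,0]]]}}

```text
time: 13.5
eef_pos: [0.565, -0.0632, 0.0412]
orientation: [0.001, 3.14, -0.004]
contact_force: [-1.4, -5.7, 9.0]
grip_width: 0.017
```

```bash
python3 - <<'E'
from h import *
from plant import ctrl
toward(ctrl,[.5645,-.0622,.041],RC)
look(ctrl,"w5")
E
```

```text
t 13.5 pos [ 0.565  -0.0632  0.0412] F [-1.4 -5.7  9. ] w 0.017 q [ 0.46  0.66 -0.65  1.86  0.55  0.8   1.09]
shift [0.009 0.02  0.003] turn [-0.005  0.004 -0.002]
red 791 min [ 0.6017 -0.079   0.027 ] max [ 0.6406 -0.066   0.027 ]
orange 2971 min [ 0.5431 -0.0717  0.0555] max [ 0.6133 -0.0536  0.0555]
  arm y [-0.0645 -0.0629 -0.0614] 78
  arm y [-0.064  -0.0627 -0.0614] 30
```

View pics/w5.png

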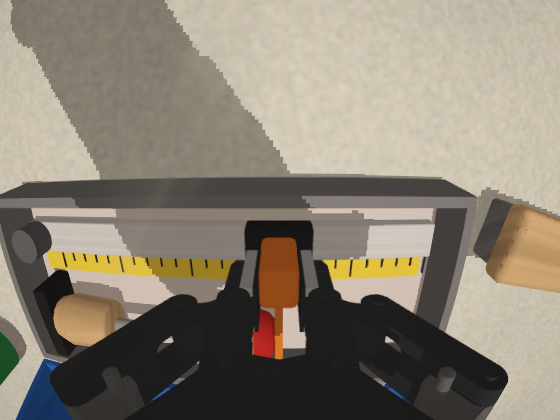

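The arm, at about column 279, now covers the toe tip: red to its left, empty tray to its right. It is level within about 1 mm. I add the last 0.5 mm and hold for 2.2 s.

Request:
{"name": "servo_tool", "arguments": {"increments": [[[0,0.01,0,0,0,0],[0,0,0,0,0,0],[0,0,0,0,0,0],[0,0,0,0,0,0],[0,0,0,0,0,0],[0,0,0,0,0,0],[0,0,0,0,0,0],[0,0,0,0,0,0],[0,0,0,0,0,0],[0,0,0,0,0,0],[0,0,0,0,0,0],[0,0,0,0,0,0]]]}}

```text
time: 14.75
eef_pos: [0.5649, -0.0629, 0.0411]
orientation: [0.002, 3.14, -0.005]
contact_force: [-2.1, -6.9, 9.2]
grip_width: 0.0173
```

Request:
{"name": "servo_tool", "arguments": {"increments": [[[0,0,0,0,0,0],[0,0,0,0,0,0],[0,0,0,0,0,0],[0,0,0,0,0,0],[0,0,0,0,0,0],[0,0,0,0,0,0],[0,0,0,0,0,0],[0,0,0,0,0,0],[0,0,0,0,0,0],[0,0,0,0,0,0],[0,0,0,0,0,0],[0,0,0,0,0,0]]]}}

```text
time: 15.95
eef_pos: [0.5649, -0.0629, 0.0412]
orientation: [0.002, 3.14, -0.005]
contact_force: [-1.8, -6.2, 9.1]
grip_width: 0.017
```

```bash
python3 - <<'E'
from h import *
from plant import ctrl
toward(ctrl,[.5645,-.1930,.041],RC)
E
```

```text
t 15.95 pos [ 0.5649 -0.0629  0.0412] F [-1.8 -6.2  9.1] w 0.017 q [ 0.46  0.66 -0.65  1.86  0.55  0.8   1.09]
shift [ 0.006 -2.602  0.011] turn [-0.006  0.004 -0.002]
```

Held for over 2.4 s. Now I ease the slide back.

Request:
{"name": "servo_tool", "arguments": {"increments": [[[0,-0.1,0,0,0,0],[0,-0.2,0,0,0,0],[0,-0.25,0,0,0,0],[0,-0.25,0,0,0,0],[0,-0.25,0,0,0,0],[0,-0.25,0,0,0,0],[0,-0.25,0,0,0,0],[0,-0.25,0,0,0,0],[0,-0.25,0,0,0,0],[0,-0.2,0,0,0,0],[0,-0.15,0,0,0,0],[0,-0.1,0,0,0,0]]]}}

```text
time: 17.15
eef_pos: [0.5651, -0.1875, 0.0412]
orientation: [0.001, 3.139, -0.003]
contact_force: [-1.3, -3.4, 6.2]
grip_width: 0.017
```

Request:
{"name": "servo_tool", "arguments": {"increments": [[[0,-0.05,0,0,0,0],[0,-0.05,0,0,0,0],[0,0,0,0,0,0],[0,0,0,0,0,0],[0,0,0,0,0,0]]]}}

```text
time: 17.65
eef_pos: [0.5651, -0.1919, 0.0412]
orientation: [0.001, 3.139, -0.003]
contact_force: [-0.6, -3.5, 6.5]
grip_width: 0.0172
```

```bash
python3 - <<'E'
from h import *
from plant import ctrl
toward(ctrl,[.5645,-.1935,.041],RC)
look(ctrl,"w6")
E
```

```text
t 17.65 pos [ 0.5651 -0.1919  0.0412] F [-0.6 -3.5  6.5] w 0.0172 q [ 0.67  0.7  -0.65  1.79  0.55  0.84  1.33]
shift [ 0.011 -0.032  0.004] turn [-0.003  0.004 -0.001]
red 316 min [ 0.6025 -0.0791  0.027 ] max [ 0.6411 -0.0573  0.027 ]
orange 2963 min [ 0.5427 -0.2004  0.0555] max [ 0.6134 -0.1823  0.0555]
  arm y [-0.1927 -0.1914 -0.19  ] 72
  arm y [-0.1927 -0.1914 -0.19  ] 30
```

Request:
{"name": "servo_tool", "arguments": {"increments": [[[0,-0.03,0,0,0,0],[0,-0.03,0,0,0,0],[0,0,0,0,0,0],[0,0,0,0,0,0]]]}}

```text
time: 18.1
eef_pos: [0.5651, -0.1935, 0.0412]
orientation: [-0.001, 3.14, -0.0]
contact_force: [-1.8, -0.0, 8.0]
grip_width: 0.0172
```

The y force has dropped to zero, so the slide is resting on its home stop. I release and retreat upward.

Request:
{"name": "servo_tool", "arguments": {"increments": [[[0,0,0,0,0,0],[0,0,0,0,0,0],[0,0,0,0,0,0],[0,0,0,0,0,0],[0,0,-0.2,0,0,0],[0,0,-0.5,0,0,0],[0,0,-0.8,0,0,0],[0,0,-0.9,0,0,0],[0,0,-0.9,0,0,0],[0,0,-0.9,0,0,0],[0,0,0,0,0,0],[0,0,0,0,0,0]]], "jaw": 0.62}}

```text
time: 19.3
eef_pos: [0.5646, -0.1937, 0.2515]
orientation: [-0.001, 3.139, -0.002]
contact_force: [0.4, 0.4, -0.6]
grip_width: 0.0325
```

```bash
python3 - <<'E'
from h import *
from plant import ctrl
toward(ctrl,[.5645,-.1935,.25],RC)
look(ctrl,"w7")
p,d=ctrl.grab_frame("side");cv2.imwrite("pics/s7.png",p[...,::-1])
E
```

```text
t 19.3 pos [ 0.5646 -0.1937  0.2515] F [ 0.4  0.4 -0.6] w 0.0325 q [ 0.76  0.48 -0.77  1.57  0.35  1.23  1.5 ]
shift [0.002 0.004 0.029] turn [-0.002  0.005  0.001]
red 162 min [ 0.6058 -0.0762  0.027 ] max [ 0.6387 -0.0612  0.027 ]
orange 495 min [ 0.5502 -0.2016  0.0555] max [ 0.6484 -0.1845  0.0555]
  arm y [-0.1941 -0.193  -0.1919] 93
  arm y [-0.1941 -0.193  -0.1919] 42
```

View pics/w7.png

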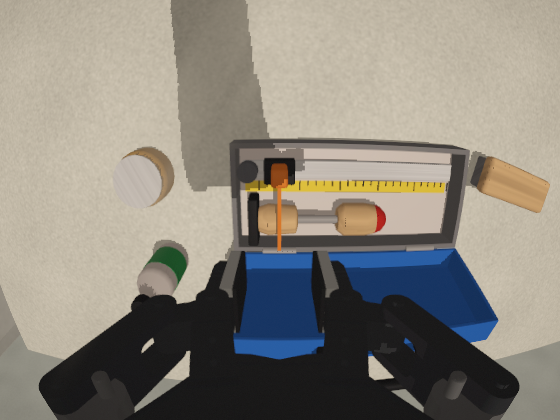

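The view matches the one before the pull: slide home (y −0.193 against −0.1927), toe at −0.061 to −0.062, lid open and the bystanders where they were.

```bash
python3 -c "
from plant import ctrl
print(ctrl.job_done())"
```

```text
the job is handed in; nothing more can be done
None
```

I opened the lid onto its stop, took the measurement, eased the slide home and let go, then handed the job in at about 19 s on the robot's clock.

- **Lid:** I lifted it by the handle to about 1.76 rad and released it to settle onto its stop. The last wrist picture shows it still open; I did not measure the final angle.
- **Measurement:** I pulled the slide about 130 mm and held it for more than 2.4 s. The pointer measured y = −0.063 m (gripper at −0.0629 m through the hold) against the toe tip at about −0.062 m. That is about 1 mm apart, inside the 4 mm allowed.
- **Return:** I brought the slide back at up to about 0.13 m/s until the pull on the gripper fell to zero at its home stop.
- **Last checks:**
  - The slide is home: pointer at −0.1930 m against −0.1927 m before the pull.
  - The toe tip reads −0.0612 m against −0.0621 m at the start, which is within measuring error.
  - The brush, tin and bottle look unmoved, and the gripper touches nothing.

**Disagreements and gaps:** Two oblique views read the toe tip at −0.057 and −0.060 m. I discounted these because the edge of the round cap shows differently at that angle. One cross-check from the top camera failed because the arm blocked its view.

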